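Find the empty slide well by pressing the covers and push its cover open

TASK

Three of the four wells in the slide bank are full and one is empty, but the closed covers look the same: press gently with a fingertip on the white dot of one cover after another until you find the one that rocks instead of stopping hard. Push that cover on, down at its dotted end, until it tips right over and stays standing open by itself, and do not force the covers that stop. Nothing is to be picked up, and the bottles, boxes and tools around it stay where they are.

Things in the scene. Friction and masses are not known exactly. Their poses are not given: they have to be found in the camera images.
- bank: Fixed black block, 80 mm tall, with four covered wells in a row. Origin on the bench; x away from the robot (-70 to +150 mm), y left along the row (-195 to +195), z up. Cover pivots: x = 0, z = 64. Wells: 78 mm wide, x -56 to +74, floor at z = 6; ledge on top beyond x = 74. A full well holds a 66 mm tall rack that stops its cover; the empty one only a 6 mm tray.
- cover1 (a joint): Tilt (rad) of cover 1, the leftmost (bank y = +135 mm): dark grey plate 120 (x) x 74 (y) x 6 mm, 0.2 to 0.4 kg, pivot along y 16 mm below its top face. 0 = closed, flush with the bank's top; grows to a stop at 1.15 as the near, dotted end sinks and the far end rises; the far end cannot be pressed down. Let go below 0.5 it falls shut; past 0.75 it falls open and stays.
- cover1_dot (a point): White 14 mm dot on top of cover 1, 36 mm to the near side of its pivot, 14 mm from the near edge; axes as the bank's while closed, tips with the cover. Pressed over a full well it gives 2 mm and stops hard; over the empty one it sinks under less than 2 N. A 15 mm thick finger pushed straight down here tips it past 0.75 rad by 25 mm depth; there is room for 36 mm.
- cover2 (a joint): Tilt (rad) of cover 2, second from the left (bank y = +45 mm): dark grey plate 120 (x) x 74 (y) x 6 mm, 0.2 to 0.4 kg, pivot along y 16 mm below its top face. 0 = closed, flush with the bank's top; grows to a stop at 1.15 as the near, dotted end sinks and the far end rises; the far end cannot be pressed down. Let go below 0.5 it falls shut; past 0.75 it falls open and stays.
- cover2_dot (a point): White 14 mm dot on top of cover 2, 36 mm to the near side of its pivot, 14 mm from the near edge; axes as the bank's while closed, tips with the cover. Pressed over a full well it gives 2 mm and stops hard; over the empty one it sinks under less than 2 N. A 15 mm thick finger pushed straight down here tips it past 0.75 rad by 25 mm depth; there is room for 36 mm.
- cover3 (a joint): Tilt (rad) of cover 3, third from the left (bank y = -45 mm): dark grey plate 120 (x) x 74 (y) x 6 mm, 0.2 to 0.4 kg, pivot along y 16 mm below its top face. 0 = closed, flush with the bank's top; grows to a stop at 1.15 as the near, dotted end sinks and the far end rises; the far end cannot be pressed down. Let go below 0.5 it falls shut; past 0.75 it falls open and stays.
- cover3_dot (a point): White 14 mm dot on top of cover 3, 36 mm to the near side of its pivot, 14 mm from the near edge; axes as the bank's while closed, tips with the cover. Pressed over a full well it gives 2 mm and stops hard; over the empty one it sinks under less than 2 N. A 15 mm thick finger pushed straight down here tips it past 0.75 rad by 25 mm depth; there is room for 36 mm.
- cover4 (a joint): Tilt (rad) of cover 4, the rightmost (bank y = -135 mm): dark grey plate 120 (x) x 74 (y) x 6 mm, 0.2 to 0.4 kg, pivot along y 16 mm below its top face. 0 = closed, flush with the bank's top; grows to a stop at 1.15 as the near, dotted end sinks and the far end rises; the far end cannot be pressed down. Let go below 0.5 it falls shut; past 0.75 it falls open and stays.
- cover4_dot (a point): White 14 mm dot on top of cover 4, 36 mm to the near side of its pivot, 14 mm from the near edge; axes as the bank's while closed, tips with the cover. Pressed over a full well it gives 2 mm and stops hard; over the empty one it sinks under less than 2 N. A 15 mm thick finger pushed straight down here tips it past 0.75 rad by 25 mm depth; there is room for 36 mm.
- oil_bottle: Small amber bottle, 28 mm across, 60 mm tall, upright on the ledge; origin at the centre of its underside. Leave alone.
- objective: Steel microscope objective with a red band, 28 mm across, 45 mm tall, standing on the ledge; origin at the centre of its underside. Leave alone.
- coverslips: White and green coverslip box, 32 x 32 x 18 mm, on the ledge; origin at the centre of its underside. Leave alone.
- mailer: White slide mailer with an orange cap, 85 x 32 x 18 mm, on the bench right of the bank; origin at the centre of its underside. Leave alone.
- stain_jar: Glass staining jar with a blue lid, 64 mm across, 88 mm tall, on the bench left of the bank; origin at the centre of its underside. Leave alone.
- slide_box: Green slide box, 100 x 170 x 34 mm, on the bench right of the bank; origin at the centre of its underside. Leave alone.
- forceps: Steel forceps, 120 mm long, 4 mm high, lying on the bench left of the bank; origin at the centre of its underside. Leave alone.
- wash_bottle: White bottle with a red cap, 60 mm across, 130 mm tall, on the bench left of the bank; origin at the centre of its underside. Leave alone.

How it is judged:
At the end, for the whole second after the job is handed in: One cover is tipped open by itself (more than 0.95 rad of its 1.15 rad) and the three others are closed (less than 0.12 rad) (((value of joint cover1 above 0.95 rad and value of joint each of cover2, cover3, cover4 below 0.12 rad) or (value of joint cover2 above 0.95 rad and value of joint each of cover1, cover3, cover4 below 0.12 rad) or (value of joint cover3 above 0.95 rad and value of joint each of cover1, cover2, cover4 below 0.12 rad) or (value of joint cover4 above 0.95 rad and value of joint each of cover1, cover2, cover3 below 0.12 rad))); the robot touches nothing.
It fails at once if a bottle, box, tool or other loose thing was moved by more than 20 mm, picked up or knocked over (distance of any of oil_bottle, objective, coverslips, mailer, stain_jar, slide_box, forceps, wash_bottle from where it was at the start of the episode above 0.02 m or angle between any of oil_bottle, objective, coverslips, mailer, stain_jar, slide_box, forceps, wash_bottle's own z axis and vertical above 0.5 rad).
It fails at once if the slide bank or a cover was pushed with more than 45 N (contact force between any of the fingers, the arm and bank above 45 N).
It also fails if it takes over 48 s, if anything falls off the work surface, if the arm or the gripper's body presses on something with over 40 N, if the wrist force passes 120 N, or if a joint passes its speed limit or range.

ROBOT

A 6-joint arm with a two-finger parallel gripper is mounted at the origin on the work surface. World frame = base frame: x ahead of the robot, y to its left, z up, the work surface at z = 0. Lengths are in m, angles in rad, forces in N, time in s.
With the tool pointing down it reaches from about 0.375 to 0.9 m from the base axis. Payload 3.1 kg.
Tool frame: the origin (TCP) lies on the centre line of the jaws, within the pads' length; the fingertips stand robot.nose_length ahead of it and the grasp point (between the pads) lies 6 mm ahead of it (robot.nose_length is the distance from the TCP to the fingertips, in m); z points along the fingers, y is the line along which they close (so a half turn about z gives the same grasp; the last joint's range is limited). The gripper opens to 87 mm and grips with 3 to 60 N. Pads are 19 mm wide; open, the fingers measure 117 mm over their backs; the gripper's body (75 mm by 190 mm) begins 51 mm behind the grasp point.
Start: joints at [1.155, 0.527, 1.433, -0, 1.181, -0.178], TCP at [0.147, 0.608, 0.248] pointing down, gripper open.
Joint ranges: [-3.08, 3.08], [-0.75, 2.2], [0.22, 2.44], [-1.43, 4.57], [0, 2.65], [-2.85, 2.85]. Speed limits (rad/s): [2.79, 2.79, 3.14, 3.14, 3.14, 3.14].

INTERFACE

Orientations are given as a unit quaternion [x, y, z, w].
In Python, from rig import robot gives the robot as it stands.
- The arm moves only by the shell command python3 -m crank 'ROWS' [FORCE]. ROWS is JSON, one flat list of numbers, 7 for each row, row after row: the shift along the tool's x, y, z in mm, then the turn, a rotation vector about the tool's x, y, z in degrees, then the closure in counts, from 0 (fully open) to 255 (shut). In form: [x, y, z, ax, ay, az, fingers, x, y, z, ax, ay, az, fingers, ...]. A call has exactly 5 rows; each row is the pose to reach, as a shift and turn from the pose commanded when the call began, along the tool's axes at that moment; what a row does not reach only later rows make up. A row lasts 1/12 s, in which the tool goes at most 41.7 mm and 7.16 degrees, less where a joint would pass 70% of its speed; a pose out of reach is approached as far as the arm can. A call with a gripper value outside its range is refused whole. The fingers move at their own pace and stop on an object; FORCE is the grip in N (left out, the last holds). Time passes only in rows, so rows that repeat a pose let the fingers close, or fill a call up. It gives the time, the measured TCP pose, the force, the opening and the grip force at its end, in the units of the state.
- robot.get_obs(): the state, without advancing time (a new reading comes with each control period).
- robot.camera(name): name is "scene" or "top"; returns a dict with "pixels" (480x640x3 uint8, red, green, blue), "intrinsics" (3x3 intrinsics, pixels), "k1" (the pictures are not rectified: a ray, as slopes to the right and down, at radius r is drawn at 1 + k1 r^2 times it, then the intrinsics apply), "extrinsics" (4x4, takes a point from camera to world coordinates). Camera axes: x right, y down, z forward; pixel columns grow to the right and rows downward; lengths in m; the calibration is good to about 2 mm. A picture is of the moment at which its call begins. There is no depth.
- robot.hand_in(): hands the job in; it is judged then, once.
The state is a dict: "time": time; "q": joint angles; "joint_velocities": joint speeds; "joint_torque": joint torques, N m; "position": TCP position; "tool_rot": TCP orientation; "ft_force": force on the tool from outside, world axes, zero at the start; "moment": the same for the moment, N m; "grip_width": finger opening in m; "grip_force": force on a finger pad.
Only numpy, scipy, OpenCV 4.12 (cv2) and the standard library are available. Lean on these libraries where they do the work, as an engineer would, in place of code of your own. Each camera call takes 0.05 s, during which the arm holds its last target. There are 200 camera calls.

## Working session

There is one attempt and no reset: what is moved stays moved. The work goes in short steps, Python scripts to look and compute and a shell command to move; the robot and the scene stay as the last step left them, time stands still between calls to the robot, and variables do not carry over. Pictures are saved under pics/ and viewed, at most 10 in all, crops included, and the job is handed in when it is done.

```bash
mkdir -p pics; python3 - <<'E'
from rig import robot
import cv2,pickle
d={}
for n in("scene","top"):
    c=robot.camera(n);d[n]=c;cv2.imwrite(f"pics/{n}0.png",c["pixels"][:,:,::-1]);print(n,c["k1"],c["extrinsics"].round(3).tolist())
pickle.dump(d,open("cams.pkl","wb"))
o=robot.get_obs();print(o["time"],o["position"],o["tool_rot"],o["ft_force"],robot.nose_length)
E
```

```text
scene 0.018485968068074364 [[-0.237, 0.504, -0.83, 1.407], [0.971, 0.111, -0.21, 0.232], [-0.013, -0.856, -0.516, 0.597], [0.0, 0.0, 0.0, 1.0]]
top 0.02962551513272053 [[-0.026, -0.996, 0.089, 0.478], [-1.0, 0.026, -0.002, 0.02], [-0.0, -0.089, -0.996, 1.044], [0.0, 0.0, 0.0, 1.0]]
0.1 [0.14633853 0.60698653 0.246665  ] [ 1.18104482e-01  9.93000679e-01 -9.52133798e-04 -2.76834207e-04] [ 0.35206002 -0.11829605  0.04772157] 0.025
```

View pics/top0.png

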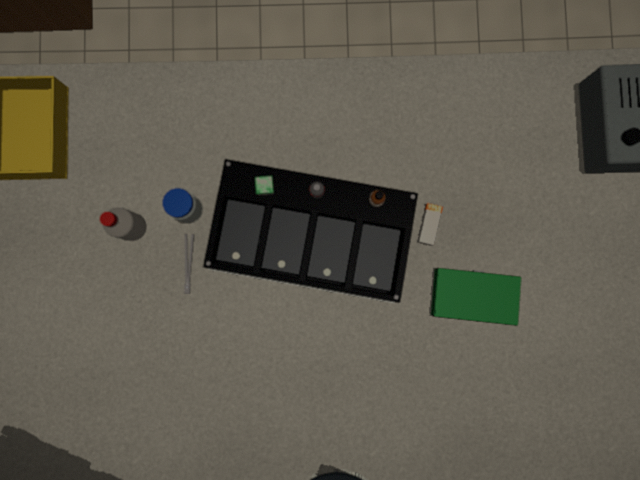

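View pics/scene0.png

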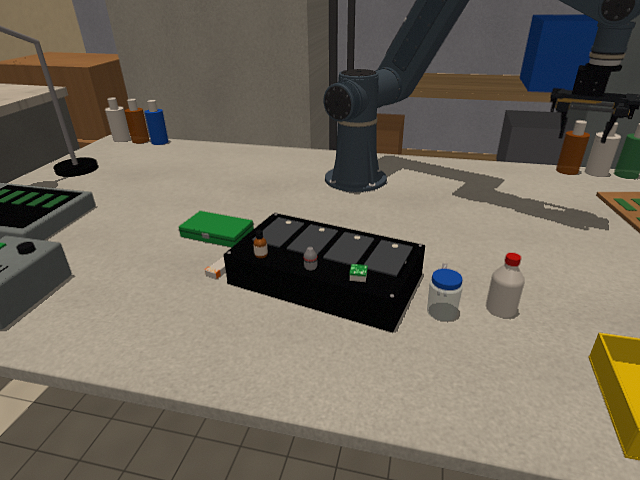

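The top view shows the dots at about (236,255), (281,264), (327,272) and (373,280). The same dots are in the scene view at about (395,245), (357,238), (321,230) and (289,224), and all covers are closed.

```bash
cat > h.py <<'E'
import numpy as np,cv2,pickle
from scipy.spatial.transform import Rotation as R
def rays(c,px):
    K=np.array(c["intrinsics"],float);d=np.array([c["k1"],0,0,0,0],float)
    u=cv2.undistortPoints(np.array(px,float).reshape(-1,1,2),K,d).reshape(-1,2)
    E=np.array(c["extrinsics"]);return E[:3,3],np.c_[u,np.ones(len(u))]@E[:3,:3].T
def plane(c,px,z):
    o,r=rays(c,px);return o+r*((z-o[2])/r[:,2])[:,None]
def refine(c,px,w=6):
    g=c["pixels"].astype(float).min(2);out=[]
    for x,y in px:
        p=g[y-w:y+w+1,x-w:x+w+1];m=p>(p.max()+np.median(p))/2
        yy,xx=np.nonzero(m);out.append((x-w+xx.mean(),y-w+yy.mean()))
    return out
E
python3 - <<'E'
from h import *
d=pickle.load(open("cams.pkl","rb"))
T=plane(d["top"],refine(d["top"],[(236,255),(281,264),(327,272),(373,280)]),.08)
S=plane(d["scene"],refine(d["scene"],[(395,245),(357,238),(321,230),(289,224)],5),.08)
print(T.round(4),S.round(4),sep="\n")
P=(T+S)/2;v=P[0]-P[3];yaw=np.arctan2(-v[0],v[1]);print("yaw",np.degrees(yaw),np.linalg.norm(v))
from rig import robot
o=robot.get_obs();A=R.from_quat(o["tool_rot"]);m=A.as_matrix();print(m.round(3))
by=np.array([-np.sin(yaw),np.cos(yaw),0])
a=A.inv().apply(by);print("turn about tool z to align y (deg)",np.degrees(np.arctan2(-a[0],a[1])),np.degrees(np.arctan2(a[0],-a[1])))
for p in P: print((A.inv().apply(p-o["position"])*1000).round(1))
E
```

```text
[[ 0.543   0.1837  0.08  ]
 [ 0.5243  0.0951  0.08  ]
 [ 0.5059  0.007   0.08  ]
 [ 0.4881 -0.081   0.08  ]]
[[ 0.5412  0.1806  0.08  ]
 [ 0.5225  0.0927  0.08  ]
 [ 0.5036  0.0039  0.08  ]
 [ 0.4857 -0.0838  0.08  ]]
yaw -11.796805419999556 0.27024463811381444
[[-0.972  0.235 -0.001]
 [ 0.235  0.972 -0.002]
 [ 0.    -0.002 -1.   ]]
turn about tool z to align y (deg) -1.7686616048307544 178.23133839516925
[-484.5 -319.8  167.1]
[-486.9 -410.   167.3]
[-489.6 -500.4  167.5]
[-492.8 -589.9  167.7]
```

```bash
python3 -m crank '[-33,-22,0,0,0,-1.8,255,-66,-44,0,0,0,-1.8,255,-100,-66,0,0,0,-1.8,255,-133,-88,0,0,0,-1.8,255,-166,-110,0,0,0,-1.8,255]' 20
python3 -m crank '[-33,-22,0,0,0,0,255,-66,-44,0,0,0,0,255,-100,-66,0,0,0,0,255,-133,-88,0,0,0,0,255,-166,-110,0,0,0,0,255]'
cat > to.py <<'E'
from h import *
from rig import robot
P=np.array([[.542,.182,.08],[.5234,.0939,.08],[.5047,.0055,.08],[.4869,-.0824,.08]])
o=robot.get_obs();A=R.from_quat(o["tool_rot"])
by=np.array([.2044,.9789,0]);a=A.inv().apply(by)
print("t",o["time"],"F",o["ft_force"].round(2),"pos",o["position"].round(4),"w",o["grip_width"],"align z",np.degrees(np.arctan2(-a[0],a[1])).round(2))
for p in P: print((A.inv().apply(p+[0,0,robot.nose_length]-o["position"])*1000).round(1))
E
python3 to.py
```

```text
time: 0.52
position: [0.2827, 0.46, 0.2472]
tool_rot: [0.102, 0.995, -0.0, -0.0]
ft_force: [1.0, 0.4, -0.5]
grip_width: 0.0617
grip_force: 0.0
time: 0.93
position: [0.4231, 0.3184, 0.2473]
tool_rot: [0.103, 0.995, -0.0, -0.0]
ft_force: [0.7, 0.3, -0.1]
grip_width: 0.0282
grip_force: 0.0
t 0.9333 F [ 0.73  0.26 -0.11] pos [0.4231 0.3184 0.2473] w 0.028207070139107174 align z 0.02
[-144.4 -109.2  142.2]
[-144.1 -199.3  142.3]
[-143.8 -289.6  142.3]
[-144.4 -379.3  142.3]
```

```bash
python3 -m crank '[-33,-25,10,0,0,0,255,-66,-50,20,0,0,0,255,-99,-74,40,0,0,0,255,-125,-95,70,0,0,0,255,-140,-105,100,0,0,0,255]'
python3 -m crank '[0,0,0,0,0,0,255,0,0,0,0,0,0,255,0,0,0,0,0,0,255,0,0,0,0,0,0,255,0,0,0,0,0,0,255]' >/dev/null
python3 - <<'E'
from rig import robot
import cv2
for n in("scene","top"):
    c=robot.camera(n);p=c["pixels"][:,:,::-1]
    q=p[200:300,180:420] if n=="top" else p[120:300,230:470]
    cv2.imwrite(f"pics/{n}1.png",cv2.resize(q,None,fx=3,fy=3))
E
python3 to.py
```

```text
time: 1.35
position: [0.5408, 0.1871, 0.1495]
tool_rot: [0.103, 0.995, 0.0, 0.003]
ft_force: [0.5, 1.0, -0.3]
grip_width: 0.0018
grip_force: 0.0
t 1.8667 F [-0.61 -0.31  0.15] pos [0.5373 0.1906 0.1506] w 0.0006805753928931586 align z 0.13
[-6.2 -7.5 45.6]
[ -5.8 -97.5  45.5]
[  -5.4 -187.9   45.4]
[  -5.7 -277.6   45.3]
```

View pics/scene1.png

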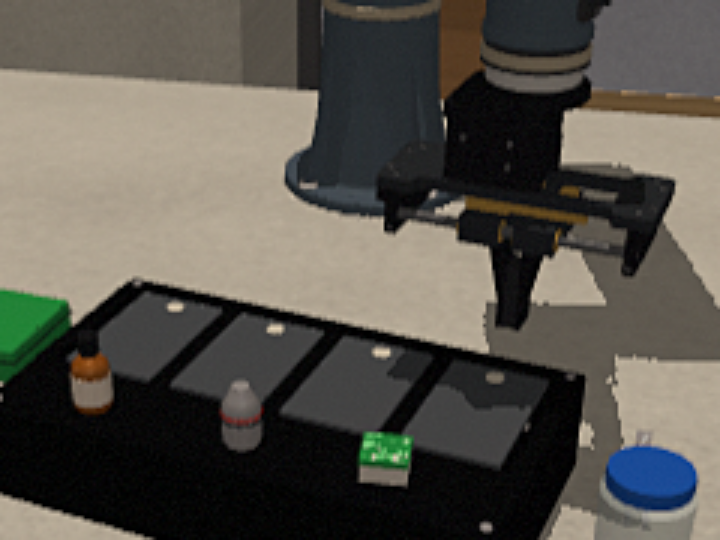

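The fingers are closed, with the tip at crop (510,325) just above and slightly left of dot 1 at (494,378). This fits the numbers, so I'm correcting and going down.

```bash
python3 -m crank '[-6,-7,8,0,0,0,255,-6,-7,18,0,0,0,255,-6,-7,28,0,0,0,255,-6,-7,36,0,0,0,255,-6,-7,40,0,0,0,255]' | grep -E "time|pos|ft"
python3 -m crank '[0,0,0,0,0,0,255,0,0,1,0,0,0,255,0,0,1,0,0,0,255,0,0,2,0,0,0,255,0,0,2,0,0,0,255]' | grep -E "time|pos|ft"
python3 to.py
```

```text
time: 2.28
position: [0.5405, 0.1811, 0.1068]
ft_force: [0.5, 0.1, -0.3]
time: 2.7
position: [0.5419, 0.1814, 0.1071]
ft_force: [-0.5, 0.1, 0.4]
t 2.7 F [-0.49  0.12  0.43] pos [0.5419 0.1814 0.1071] w 0.0006191561502351898 align z 0.03
[0.  0.6 2.1]
[  0.3 -89.5   2.1]
[   0.6 -179.8    2. ]
[ 1.000e-01 -2.695e+02  2.000e+00]
```

```bash
python3 -m crank '[0,0,0.5,0,0,0,255,0,0,1,0,0,0,255,0,0,1.5,0,0,0,255,0,0,2,0,0,0,255,0,0,2,0,0,0,255]' | grep -E "pos|ft"
python3 -m crank '[0,0,0.5,0,0,0,255,0,0,1,0,0,0,255,0,0,1,0,0,0,255,0,0,1,0,0,0,255,0,0,1,0,0,0,255]' | grep -E "pos|ft"
python3 -m crank '[0,0,0.5,0,0,0,255,0,0,1,0,0,0,255,0,0,1,0,0,0,255,0,0,1,0,0,0,255,0,0,1,0,0,0,255]' | grep -E "time|pos|ft"
```

```text
position: [0.5415, 0.1814, 0.1049]
ft_force: [-0.4, 0.2, 1.0]
position: [0.5412, 0.1815, 0.1041]
ft_force: [-2.5, 0.2, 5.1]
time: 3.95
position: [0.5412, 0.1815, 0.1039]
ft_force: [-4.8, 0.6, 10.1]
```

Cover 1 stops hard at 10 N with no movement, so that well is full. I'm lifting and moving to cover 2.

```bash
python3 -m crank '[0,0,-8,0,0,0,255,0,-20,-12,0,0,0,255,0,-50,-12,0,0,0,255,0,-75,-12,0,0,0,255,0,-90,-9,0,0,0,255]' | grep -E "pos|ft"
python3 -m crank '[0,0,1,0,0,0,255,0,0,2,0,0,0,255,0,0,3,0,0,0,255,0,0,4,0,0,0,255,0,0,4,0,0,0,255]' | grep -E "pos|ft"
python3 to.py
```

```text
position: [0.5239, 0.0912, 0.1123]
ft_force: [0.1, 0.1, -0.1]
position: [0.5235, 0.0941, 0.1076]
ft_force: [-0.4, 0.9, 0.1]
t 4.7833 F [-0.4   0.91  0.11] pos [0.5235 0.0941 0.1076] w 0.0006436887079187106 align z 0.1
[-0.3 89.8  2.6]
[ 0.1 -0.2  2.6]
[  0.5 -90.6   2.6]
[ 1.000e-01 -1.802e+02  2.600e+00]
```

```bash
python3 -m crank '[0,0,1,0,0,0,255,0,0,1.5,0,0,0,255,0,0,2,0,0,0,255,0,0,3,0,0,0,255,0,0,3,0,0,0,255]' | grep -E "pos|ft"
python3 -m crank '[0,0,0.5,0,0,0,255,0,0,1,0,0,0,255,0,0,1.5,0,0,0,255,0,0,1.5,0,0,0,255,0,0,1.5,0,0,0,255]' | grep -E "pos|ft"
python3 -m crank '[0,0,0.5,0,0,0,255,0,0,1,0,0,0,255,0,0,1,0,0,0,255,0,0,1,0,0,0,255,0,0,1,0,0,0,255]' | grep -E "time|pos|ft"
```

```text
position: [0.5232, 0.0935, 0.1048]
ft_force: [0.0, 0.5, 1.7]
position: [0.523, 0.0934, 0.104]
ft_force: [-1.9, 1.9, 7.5]
time: 6.03
position: [0.523, 0.0935, 0.1039]
ft_force: [-4.1, 1.4, 14.0]
```

Cover 2 stops hard as well (14 N). Next is cover 3.

```bash
python3 -m crank '[0,0,-8,0,0,0,255,0,-20,-12,0,0,0,255,0,-50,-12,0,0,0,255,0,-75,-12,0,0,0,255,0,-90,-9,0,0,0,255]' | grep -E "pos|ft"
python3 -m crank '[0,0,1,0,0,0,255,0,0,2,0,0,0,255,0,0,3,0,0,0,255,0,0,4,0,0,0,255,0,0,4,0,0,0,255]' | grep -E "pos|ft"
python3 -m crank '[0,0,1,0,0,0,255,0,0,1.5,0,0,0,255,0,0,2,0,0,0,255,0,0,3,0,0,0,255,0,0,3,0,0,0,255]' | grep -E "pos|ft"
python3 -m crank '[0,0,0.5,0,0,0,255,0,0,1,0,0,0,255,0,0,1.5,0,0,0,255,0,0,1.5,0,0,0,255,0,0,1.5,0,0,0,255]' | grep -E "time|pos|ft"
python3 to.py
```

```text
position: [0.5054, 0.003, 0.1119]
ft_force: [-0.4, 0.0, -0.3]
position: [0.505, 0.006, 0.1072]
ft_force: [-0.1, -0.1, -0.2]
position: [0.5046, 0.0055, 0.1042]
ft_force: [-1.0, 0.2, 1.2]
time: 7.7
position: [0.5049, 0.0051, 0.1028]
ft_force: [-1.1, 0.6, 0.5]
t 7.7 F [-1.14  0.61  0.54] pos [0.5049 0.0051 0.1028] w 0.0005394931112681186 align z 0.03
[ -0.3 180.8  -2.2]
[-0.  90.7 -2.2]
[ 0.3  0.4 -2.2]
[ -0.2 -89.3  -2.2]
```

Cover 3 gives under about 1 N, already lower than the others went. I'm pushing on and watching the force.

```bash
python3 -m crank '[0,0,1,0,0,0,255,0,0,2,0,0,0,255,0,0,3,0,0,0,255,0,0,4,0,0,0,255,0,0,5,0,0,0,255]' | grep -E "time|pos|ft"; python3 -m crank '[0,0,1,0,0,0,255,0,0,2,0,0,0,255,0,0,3,0,0,0,255,0,0,4,0,0,0,255,0,0,5,0,0,0,255]' | grep -E "time|pos|ft"
```

```text
time: 8.12
position: [0.5049, 0.0051, 0.0976]
ft_force: [-1.9, 0.3, 1.7]
time: 8.53
position: [0.5047, 0.0052, 0.0926]
ft_force: [-2.3, 0.6, 0.2]
```

```bash
for i in 1; do python3 -m crank '[0,0,2,0,0,0,255,0,0,4,0,0,0,255,0,0,6,0,0,0,255,0,0,8,0,0,0,255,0,0,9,0,0,0,255]' | grep -E "time|pos|ft"; done
python3 -m crank '[0,0,1,0,0,0,255,0,0,3,0,0,0,255,0,0,4,0,0,0,255,0,0,6,0,0,0,255,0,0,7,0,0,0,255]' | grep -E "time|pos|ft"
python3 -m crank '[0,0,1,0,0,0,255,0,0,1,0,0,0,255,0,0,1,0,0,0,255,0,0,1,0,0,0,255,0,0,1,0,0,0,255]' | grep -E "time|pos|ft"
```

```text
time: 8.95
position: [0.5057, 0.005, 0.0836]
ft_force: [0.8, -0.1, 0.1]
time: 9.37
position: [0.505, 0.0051, 0.0766]
ft_force: [0.7, 0.2, -0.3]
time: 9.78
position: [0.505, 0.0051, 0.0759]
ft_force: [-0.1, -0.1, 0.2]
```

There is no force left, so the cover has swung away open. I'm lifting straight up and looking.

```bash
python3 -m crank '[0,0,-8,0,0,0,255,0,0,-16,0,0,0,255,0,0,-26,0,0,0,255,0,0,-36,0,0,0,255,0,0,-46,0,0,0,255]' | grep -E "time|pos|ft"
python3 -m crank '[0,0,-20,0,0,0,255,0,0,-40,0,0,0,255,0,0,-60,0,0,0,255,0,0,-80,0,0,0,255,0,0,-80,0,0,0,255]' | grep -E "time|pos|ft"
python3 -m crank '[0,0,0,0,0,0,255,0,0,0,0,0,0,255,0,0,0,0,0,0,255,0,0,0,0,0,0,255,0,0,0,0,0,0,255]' | grep -E "time|pos|ft"
python3 - <<'E'
from rig import robot
import cv2
c=robot.camera("scene");cv2.imwrite("pics/scene2.png",cv2.resize(c["pixels"][150:330,180:450,::-1],None,fx=2.9,fy=2.9))
E
```

```text
time: 10.2
position: [0.5052, 0.0051, 0.1233]
ft_force: [0.8, 0.9, -0.2]
time: 10.62
position: [0.5074, 0.0048, 0.2064]
ft_force: [1.2, -0.5, 0.6]
time: 11.03
position: [0.5044, 0.0052, 0.2009]
ft_force: [-0.3, 0.2, -0.4]
```

View pics/scene2.png

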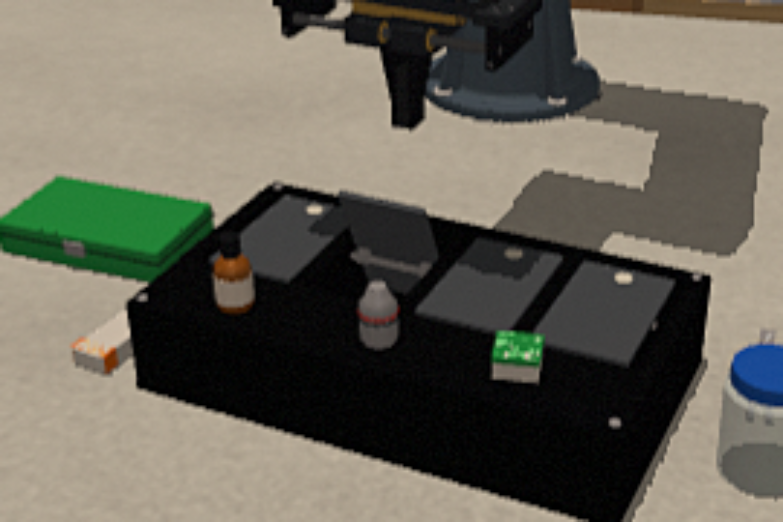

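Cover 3 stands open with its raised end at crop (390,200–290). The other covers are flush, the objects are where they were, and the fingers are well clear.

```bash
python3 -c "
from rig import robot
print(robot.hand_in())"
```

```text
the job is handed in; nothing more can be done
None
```

I found the empty well under cover 3 and pushed that cover over; it stands open by itself, covers 1, 2 and 4 are closed, nothing else was moved, and the job is handed in (no verdict was shown).

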